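# Turn the enrolment camera to the focus target

## Robot

A 6-joint arm with a two-finger parallel gripper is mounted at the origin on the work surface. World frame = base frame: x ahead of the robot, y to its left, z up, the work surface at z = 0. Lengths are in m, angles in rad, forces in N, time in s.
With the tool pointing down it reaches from about 0.3 to 0.85 m from the base axis. Payload 4.2 kg.
Tool frame: the origin (TCP) lies midway between the tips of the shut fingers; the grasp point (between the pads) lies 19 mm behind it; z points along the fingers, y is the line along which they close (so a half turn about z gives the same grasp; the last joint's range is limited). The gripper opens to 91 mm and grips with 3 to 60 N. Pads are 32 mm wide; open, the fingers measure 118 mm over their backs; the gripper's body (76 mm by 178 mm) begins 60 mm behind the grasp point.
Start: joints at [-1.302, 0.32, 1.565, -0, 1.257, -0.02], TCP at [0.164, -0.551, 0.214] pointing down, gripper open.
Joint ranges: [-3.11, 3.11], [-0.84, 2.01], [0.21, 2.61], [-1.34, 4.49], [0.05, 2.63], [-2.56, 2.56]. Speed limits (rad/s): [2.57, 2.57, 3.14, 3.14, 3.14, 3.14].

## Interface

Orientations are given as a rotation vector (axis times angle).
In Python, from station import get_state, read_camera, hand_in gives the robot as it stands.
- The arm moves only by the tool jog_arm, never from a script. Its arguments are lists of equal length, an entry for each row: "slide": the shift along the world's x, y, z in mm, a list of three; "dr": the turn, a rotation vector about the world's x, y, z in rad, a list of three; "hand": the gripper command: -1 is fully open, 1 is shut, values between are in proportion. In form: {"slide": [[dx, dy, dz], ...], "dr": [[wx, wy, wz], ...], "hand": [hand, ...]}. A call has 1 to 20 rows; each row is the pose to reach, as a shift and turn from the pose commanded when the call began; what a row does not reach only later rows make up. A row lasts 1/12 s, in which the tool goes at most 41.7 mm and 7.16 degrees, less where a joint would pass 70% of its speed; a pose out of reach is approached as far as the arm can. A call with a gripper value outside its range is refused whole. The fingers move at their own pace and stop on an object; "force" is the grip in N (left out, the last holds). Time passes only in rows, so rows that repeat a pose let the fingers close. It gives the time, the measured TCP pose, the force, the opening and the grip force at its end, in the units of the state.
- get_state(): the state, without advancing time (a new reading comes with each control period).
- read_camera(name): name is "scene" or "side" or "wrist"; returns a dict with "image" (384x512x3 uint8, red, green, blue), "K" (3x3 intrinsics, pixels), "R" (3x3) and "t" (3): a world point X has camera coordinates R X + t; the wrist camera has in their place "tool_from_camera" (4x4, takes a point from camera to tool coordinates, whose origin is the TCP and whose axes are the flange's). Camera axes: x right, y down, z forward; pixel columns grow to the right and rows downward; lengths in m; the calibration is good to about 2 mm. A picture is of the moment at which its call begins: read the wrist's pose just before it. There is no depth.
- hand_in(): hands the job in; it is judged then, once.
The state is a dict: "time": time; "joint_pos": joint angles; "joint_vel": joint speeds; "tau": joint torques, N m; "eef_pos": TCP position; "ee_rot": TCP orientation; "contact_force": force on the tool from outside, world axes, zero at the start; "ft_torque": the same for the moment, N m; "opening": finger opening in m; "grasp_force": force on a finger pad.
Only numpy, scipy, OpenCV 4.12 (cv2) and the standard library are available. Lean on these libraries where they do the work, as an engineer would, in place of code of your own. Each camera call takes 0.05 s, during which the arm holds its last target. There are 200 camera calls.

## Task

The camera on the turret has to point at the white focus drum: loosen the turret's lock knob, lift the lever out of the parking slot, swing it round to the end notch that makes the camera's lens face the drum, and let it drop fully home in that notch. Then turn the lock knob back until it is tight again, and let go. Do not disturb the drum, the fingerprint scanner or the other things on the desk.

Things in the scene. Friction and masses are not known exactly. Their poses are not given: they have to be found in the camera images.
- turret: Camera turret fixed to the desk: grey base plate 240 x 290 x 12 mm. Origin on its vertical pivot axis at desk level, z up. On its -x side (towards the robot, yaw within 0.2 rad) stands a steel quadrant: an arc-shaped comb, 118 to 132 mm from the pivot, open at the top: a middle parking slot and an end notch on each side. Teeth between are 63 mm high, the end stops 75 mm. It does not move.
- notch_left (a point): The quadrant's end notch on the turret's +y side, 18 mm wide, 125 mm from the pivot, 1.2 rad round from the middle: this point is where the centre line of the seated bar (12 mm thick) passes, 51 mm above the desk. The lever belongs here when the drum stands on the turret's -y side (joint pan -1.2).
- notch_right (a point): The same on the turret's -y side, for a drum on the +y side (joint pan +1.2). The parking slot midway between the two notches is 39 mm wide; the lever starts in it.
- pan (a joint): Turn of the turret head (camera, lever, knob together) about the pivot, rad, + anticlockwise from above. At 0 the lens looks along the turret's +x and the lever points to -x: when the lever goes right the camera turns left. +1.2 aims the lens to the +y side, -1.2 to the -y side. Starts within 0.08 of 0. Play in a notch +-0.025, stops at +-1.28. Friction 0.15 N m: it stays where left.
- lens (a point): Centre of the front of the camera's lens, 157 mm from the pivot and 122 mm above the desk, opposite the lever. The camera is black, 112 mm wide, 38 mm deep, its back 93 mm from the pivot, its top 156 mm above the desk; the lens looks along this point's x axis.
- lever (a joint): Lift of the lever, m: 0 is down, 0.042 the upper stop. It is a 12 mm round steel bar running out from the pivot, underside 45 mm above the desk when down, with a black handle at its end. It slides straight up without tilting, weighs about 0.3 kg and falls by itself when let go. It clears the teeth from 0.018 up. While the knob is tight it rises only 3 mm.
- lock (a joint): Lock knob angle relative to the head, rad, + anticlockwise from above: 0 (stop) tight, 1.3 (stop) loose. It turns a steel tongue that lies over the lever's inner end: tight, it holds the lever down; from 0.8 the lever is free. It cannot turn back while the lever is raised. Starts between 0 and 0.1; friction 0.08 N m.
- knob_grip (a point): Where to take the lock knob: on the pivot axis, 148 mm above the desk. Its grip is an upright black bar, 15 mm thick (point's y), 76 mm long (point's x, from -45 to +31 mm), from 125 to 165 mm above the desk, gripped from above across its thickness. The point turns with the knob; when tight the bar's long end points along the lever.
- handle (a point): Where to take the lever: on the axis of its upright black round handle, 155 mm from the pivot, 88 mm above the desk when down. The handle is 26 mm in diameter, from 45 to 103 mm above the desk, with a 32 mm cap up to 113 mm. The point moves with the lever; its x axis points along the bar to the pivot.
- drum: The focus drum: a plain white upright cylinder, 80 mm in diameter, on a round foot 104 mm across and 10 mm thick, with two thin dark bands round it; 150 mm high in all. Stands loose on the turret's left (+y) or right (-y) side, about 255 mm from the pivot and 1.2 rad off its +x axis. Origin at the centre of its underside. Leave it alone.
- scanner: Grey fingerprint scanner, a stepped box 130 x 140 x 97 mm, standing in the place on the other side from the drum, about 255 mm from the pivot. Origin at the centre of its underside. Leave it alone.
- stapler: Dark stapler, 130 x 34 x 49 mm, loose on the desk left of the turret; origin at the centre of its underside. Leave it alone.
- mouse: Black computer mouse, 100 x 58 x 32 mm, loose on the desk right of the turret; origin at the centre of its underside. Leave it alone.
- card_tray: Grey tray of white blank cards, 110 x 80 x 45 mm, loose on the desk right of the turret, nearer the robot than the mouse; origin at the centre of its underside. Leave it alone.
- sanitiser: Pale, see-through closed bottle, 60 mm in diameter, 160 mm high, right of the turret; origin at the centre of its underside. Leave it alone.
- pen_cup: Black cup, 76 mm in diameter, 100 mm high, loose between the robot and the turret, on the left; origin at the centre of its underside. Leave it alone.

How it is judged:
By the outcome, as a careful person would: the job done as asked, in the order asked, and still so for the second after the job is handed in, with the robot touching nothing.
It also fails if it takes over 72 s, if anything falls off the work surface, if the arm or the gripper's body presses on something with over 40 N, if the wrist force passes 120 N, or if a joint passes its speed limit or range.

## Working session

There is one attempt and no reset: what is moved stays moved. The work goes in short steps, Python scripts to look and compute and a tool call to move; the robot and the scene stay as the last step left them, time stands still between calls to the robot, and variables do not carry over. Pictures are saved under pics/ and viewed, at most 10 in all, crops included, and the job is handed in when it is done.

Besides the shell and the picture viewer there is one more tool, called as name(argument=value, ...) on one line, values as JSON. jog_arm: Moves the arm, as the interface text tells. Its arguments: {"type":"object","properties":{"slide":{"type":"array","items":{"type":"array","items":{"type":"number"}}},"dr":{"type":"array","items":{"type":"array","items":{"type":"number"}}},"hand":{"type":"array","items":{"type":"number"}},"force":{"type":"number"}},"required":["slide","dr","hand"]}

```bash
mkdir -p pics
cat > h.py <<'E'
import numpy as np, cv2
from station import get_state, read_camera
def ray(c,uv):
    d=np.linalg.inv(c['K'])@np.array([uv[0],uv[1],1.]); R=c['R'];return -R.T@c['t'], R.T@d
def plane(c,uv,z):
    o,d=ray(c,uv); return o+d*(z-o[2])/d[2]
def proj(c,X):
    p=c['K']@(c['R']@np.asarray(X,float)+c['t']); return p[:2]/p[2]
def tri(c1,p1,c2,p2):
    o1,d1=ray(c1,p1);o2,d2=ray(c2,p2);d1/=np.linalg.norm(d1);d2/=np.linalg.norm(d2)
    s=np.linalg.lstsq(np.stack([d1,-d2],1),o2-o1,rcond=None)[0]
    a,b=o1+s[0]*d1,o2+s[1]*d2; return (a+b)/2,np.linalg.norm(a-b)
E
python3 - <<'E'
from h import *
import pickle
a=read_camera('scene');b=read_camera('side');pickle.dump((a,b),open('c.pkl','wb'))
for n,c in(('scene',a),('side',b)):
    cv2.imwrite(f'pics/{n}0.png',cv2.resize(c['image'][:,:,::-1],(800,600),interpolation=cv2.INTER_CUBIC)); print(n,-c['R'].T@c['t'],c['R'][2])
s=get_state();print(s['time'],s['eef_pos'],s['ee_rot'],s['contact_force'])
E
```

```text
scene [1.54535677 0.29728677 0.84897791] [-0.77103011 -0.2795334  -0.57216576]
side [0.51169103 0.67243689 0.95799385] [ 0.05277688 -0.64451454 -0.76276838]
0.1 [ 0.16363987 -0.55074317  0.21321004] [-3.10731869e+00 -4.51913184e-01  3.36156718e-04] [ 0.24528127  0.74456906 -1.50655166]
```

View pics/scene0.png

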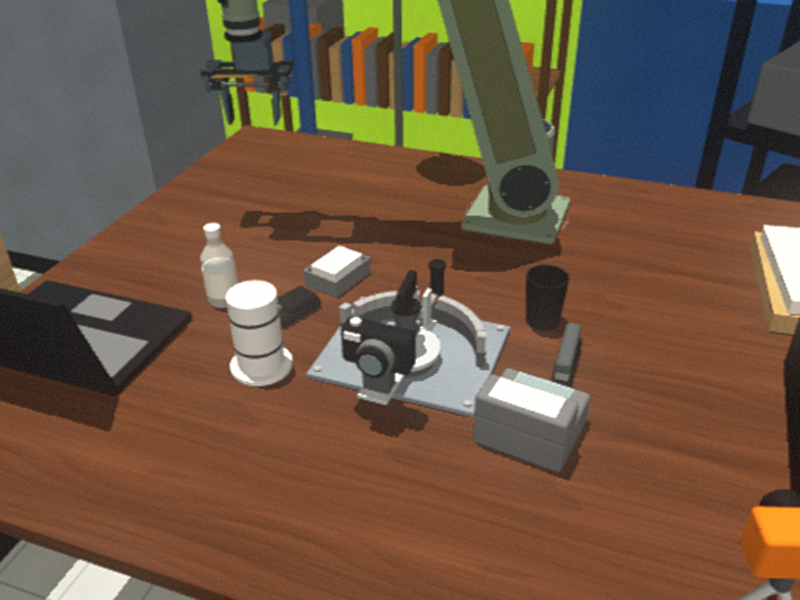

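View pics/side0.png

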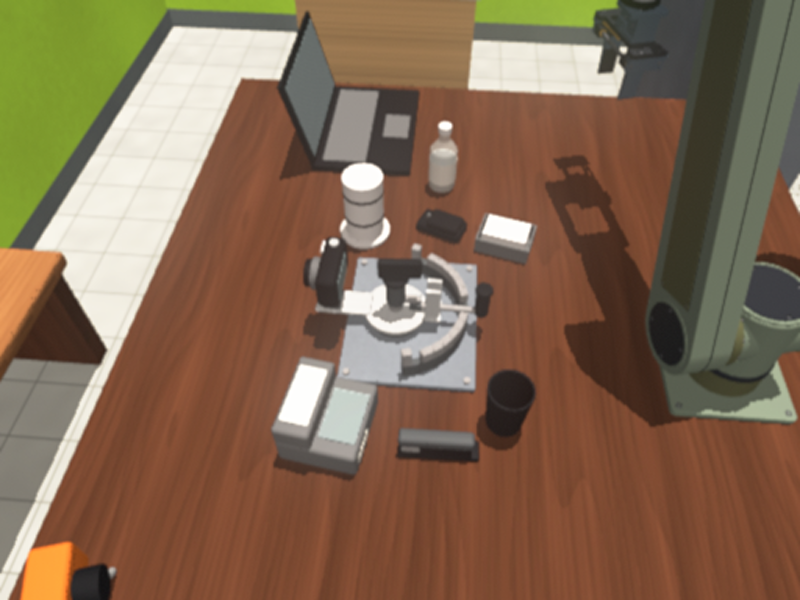

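The drum stands on the turret's −y side (side view 363,205; scene 255,335) and the scanner on +y. So the lever goes to notch_left, with pan −1.2. The handle cap is at side (484,290) and scene (437,265), and the knob bar is at side (400,268).

Run:
```python
from h import *
import pickle
a,b=pickle.load(open('c.pkl','rb'));s=1/1.5625
f=lambda u,v:(u*s,v*s)
print('cap',tri(a,f(437,265),b,f(484,288)))
print('cap side plane',plane(b,f(484,288),.113),plane(a,f(437,263),.113))
print('knob',tri(a,f(406,290),b,f(400,268)),plane(b,f(380,268),.165),plane(b,f(422,268),.165),plane(a,f(411,275),.165),plane(a,f(401,300),.165))
for p in [(359,260),(478,263),(475,387),(341,382)]: print('plate',plane(b,f(*p),.012))
print('cup',plane(b,f(511,388),.1),'stapler',plane(b,f(438,440),.04),'drum',plane(b,f(362,178),.15))
w=read_camera('wrist');print(w['tool_from_camera'],w['K'])
```

```text
cap (array([ 0.42645501, -0.05304115,  0.11012039]), np.float64(0.0030802416776870437))
cap side plane [ 0.42633582 -0.05255827  0.113     ] [ 0.42630125 -0.05211724  0.113     ]
knob (array([ 0.57237231, -0.0573374 ,  0.14661663]), np.float64(0.0018909741484663663)) [ 0.60433334 -0.03668354  0.165     ] [ 0.53460836 -0.04277843  0.165     ] [ 0.55358336 -0.05596022  0.165     ] [ 0.62517179 -0.04705803  0.165     ]
plate [ 0.6665193  -0.19133733  0.012     ]
plate [ 0.4281578  -0.20398543  0.012     ]
plate [0.43132008 0.08493182 0.012     ]
plate [0.66122714 0.09484981 0.012     ]
cup [0.38312972 0.13656369 0.1       ] stapler [0.49042493 0.20358988 0.04      ] drum [ 0.6654572  -0.27999514  0.15      ]
[[-8.94459939e-04 -9.56876158e-01 -2.90494783e-01  8.20643503e-02]
 [ 9.99999110e-01 -5.68331295e-04 -1.20703193e-03  7.58176040e-04]
 [ 9.89882796e-04 -2.90495604e-01  9.56875815e-01 -1.69562079e-01]
 [ 0.00000000e+00  0.00000000e+00  0.00000000e+00  1.00000000e+00]] [[323.93849254   0.         257.99805876]
 [  0.         323.93849254 188.05319991]
 [  0.           0.           1.        ]]
```

jog_arm(slide=[[0,0,40],[0,0,90],[386,500,90],[386,500,90],[386,500,90],[386,500,90],[386,500,90],[386,500,90],[386,500,90],[386,500,90],[386,500,90],[386,500,90],[386,500,90],[386,500,90],[386,500,90],[386,500,90],[386,500,90],[386,500,90],[386,500,90],[386,500,90]], dr=[[0,0,0],[0,0,-0.05],[0,0,-0.25],[0,0,-0.25],[0,0,-0.25],[0,0,-0.25],[0,0,-0.25],[0,0,-0.25],[0,0,-0.25],[0,0,-0.25],[0,0,-0.25],[0,0,-0.25],[0,0,-0.25],[0,0,-0.25],[0,0,-0.25],[0,0,-0.25],[0,0,-0.25],[0,0,-0.25],[0,0,-0.25],[0,0,-0.25]], hand=[-1,-1,-1,-1,-1,-1,-1,-1,-1,-1,-1,-1,-1,-1,-1,-1,-1,-1,-1,-1])

```text
time: 1.82
eef_pos: [0.5492, -0.0514, 0.3034]
ee_rot: [3.14, 0.062, -0.003]
contact_force: [-0.3, -0.2, -0.2]
opening: 0.0916
grasp_force: 0.0
```

```bash
cat >> h.py <<'E'
from scipy.spatial.transform import Rotation as Ro
def wrist():
    s=get_state(); c=read_camera('wrist'); T=np.eye(4); T[:3,:3]=Ro.from_rotvec(s['ee_rot']).as_matrix(); T[:3,3]=s['eef_pos']
    M=np.linalg.inv(T@c['tool_from_camera']); c['R']=M[:3,:3]; c['t']=M[:3,3]; return c,s
E
python3 - <<'E'
from h import *
import pickle
c,s=wrist();pickle.dump(c,open('w.pkl','wb'))
cv2.imwrite('pics/w1.png',cv2.resize(c['image'][:,:,::-1],(800,600),interpolation=cv2.INTER_CUBIC))
print(s['time'],s['eef_pos'],s['ee_rot'],s['joint_pos'])
E
```

```text
1.8167 [ 0.54921805 -0.05140408  0.30343327] [ 3.14022644e+00  6.23093144e-02 -2.88222131e-03] [-1.13573366e-01  2.41046155e-01  1.45207911e+00 -9.91466396e-04
  1.45018712e+00  1.41766371e+00]
```

View pics/w1.png

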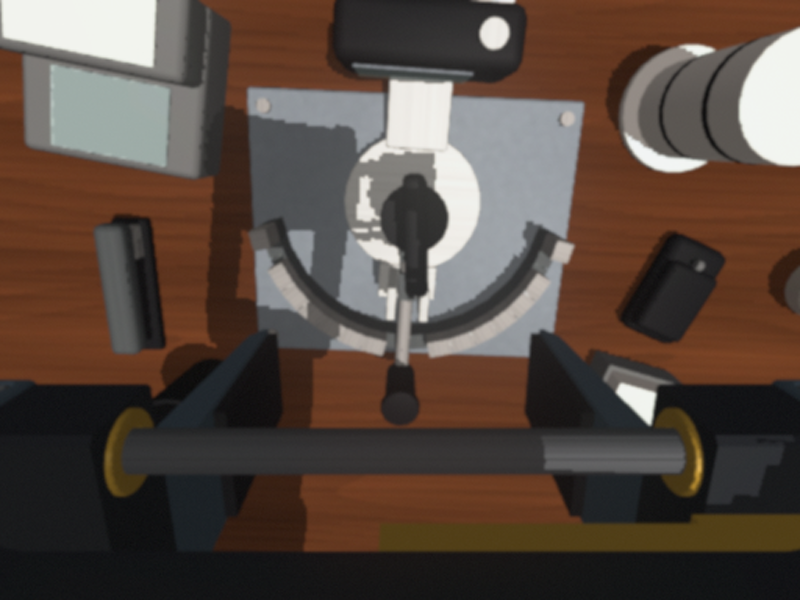

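The wrist view shows the knob bar running from (414,178) to (416,292), its collar near (413,215), the handle cap at (400,408) and the plate corners at (248,88), (583,102) and (530,356). The drum is upper right and the scanner upper left, which confirms notch_left.

Run:
```python
from h import *
import pickle
c=pickle.load(open('w.pkl','rb'));f=lambda u,v:(u/1.5625,v/1.5625)
p=lambda u,v,z:plane(c,f(u,v),z)[:2].round(4)
print('cap',p(400,408,.113));print('knob ends',p(414,178,.165),p(416,293,.165))
print('plate',[p(*q,.012) for q in((248,88),(583,102),(530,356))])
print('camtop',p(337,8,.156),p(525,15,.156), 'camback',p(352,70,.12),p(473,76,.12))
print('disc L,R,',p(345,203,.02),p(481,203,.02))
# dark blob of knob bar on z=.165: width profile rows
im=c['image'];g=im.max(2)
for v in (118,122,126,155,160,165,170,175,180,185):
    x=np.where(g[v,245:290]<60)[0]+245; print(v,x.min() if len(x) else None,x.max() if len(x) else None,plane(c,(x.mean(),v),.165)[:2].round(4) if len(x) else '')
for v in range(250,272,4):
    x=np.where(g[v,235:280]<70)[0]+235; print(v,x.min(),x.max(),plane(c,(x.mean(),v),.113)[:2].round(4))
```

```text
cap [ 0.4264 -0.0542]
knob ends [ 0.6099 -0.0561] [ 0.5385 -0.0606]
plate [array([0.6679, 0.0841]), array([ 0.6679, -0.2009]), array([ 0.4315, -0.1821])]
camtop [ 0.7002 -0.0092] [ 0.7008 -0.1144] camback [ 0.6728 -0.0143] [ 0.6723 -0.0923]
disc L,R, [0.5755 0.0007] [ 0.5802 -0.1199]
118 259 271 [ 0.6062 -0.0563]
122 254 275 [ 0.6025 -0.056 ]
126 249 279 [ 0.5988 -0.0557]
155 252 277 [ 0.5712 -0.0573]
160 258 272 [ 0.5663 -0.0581]
165 259 271 [ 0.5614 -0.0583]
170 260 271 [ 0.5564 -0.059 ]
175 259 271 [ 0.5513 -0.0588]
180 260 272 [ 0.5463 -0.06  ]
185 260 272 [ 0.5411 -0.0602]
250 247 265 [ 0.4418 -0.0537]
254 245 266 [ 0.4363 -0.0533]
258 244 267 [ 0.4307 -0.0535]
262 244 267 [ 0.4252 -0.0537]
266 246 266 [ 0.4195 -0.0545]
270 250 262 [ 0.4139 -0.0547]
```

jog_arm(slide=[[32,-6,0],[32,-6,-30],[32,-6,-60],[32,-6,-90],[32,-6,-120],[32,-6,-145],[32,-6,-168],[32,-6,-168],[32,-6,-168],[32,-6,-168],[32,-6,-168],[32,-6,-168],[32,-6,-168],[32,-6,-168]], dr=[[0,0,0.02],[0,0,0.02],[0,0,0.02],[0,0,0.02],[0,0,0.02],[0,0,0.02],[0,0,0.02],[0,0,0.02],[0,0,0.02],[0,0,0.02],[0,0,0.02],[0,0,0.02],[0,0,0.02],[0,0,0.02]], hand=[-0.1,-0.1,-0.1,-0.1,-0.1,-0.1,-0.1,-0.1,1,1,1,1,1,1], force=15)

```text
time: 3.03
eef_pos: [0.5822, -0.0575, 0.137]
ee_rot: [3.139, 0.093, 0.003]
contact_force: [-1.3, -1.0, 2.8]
opening: 0.0147
grasp_force: 15.0
```

jog_arm(slide=[[0,0,0],[0,0,0],[0,0,0],[0,0,0],[0,0,0],[0,0,0],[0,0,0],[0,0,0],[0,0,0],[0,0,0],[0,0,0],[0,0,0],[0,0,0],[0,0,0]], dr=[[0,0,0.1],[0,0,0.2],[0,0,0.3],[0,0,0.4],[0,0,0.5],[0,0,0.6],[0,0,0.7],[0,0,0.8],[0,0,0.9],[0,0,1.0],[0,0,1.1],[0,0,1.18],[0,0,1.18],[0,0,1.18]], hand=[1,1,1,1,1,1,1,1,1,1,1,1,1,1])

```text
time: 4.2
eef_pos: [0.5809, -0.0557, 0.137]
ee_rot: [-2.556, -1.823, -0.001]
contact_force: [-3.2, 4.3, 4.7]
opening: 0.0146
grasp_force: 15.0
```

```bash
python3 -c "
from h import *
s=get_state();print(s['time'],s['eef_pos'],s['ee_rot'],s['contact_force'],s['ft_torque'],s['opening'],s['joint_pos'])"
```

```text
4.2 [ 0.58088025 -0.05570121  0.13697806] [-2.55553736e+00 -1.82278930e+00 -5.60638834e-04] [-3.17793601  4.32595384  4.66273082] [0.58886237 0.38199185 0.02010367] 0.014597508782193071 [-0.11654978  0.39108597  1.65932914  0.00243267  1.09265359  0.21397181]
```

jog_arm(slide=[[0,0,0],[0,0,0],[0,0,0],[0,0,40],[0,0,80],[0,0,120],[-20,10,165],[-80,25,165],[-80,25,165],[-80,25,165],[-80,25,165],[-80,25,165],[-80,25,165],[-80,25,165],[-80,25,165],[-80,25,165],[-80,25,165],[-80,25,165],[-80,25,165],[-80,25,165]], dr=[[0,0,0],[0,0,0],[0,0,0],[0,0,0],[0,0,0.1],[0,0,0.2],[0,0,0.32],[0,0,0.44],[0,0,0.56],[0,0,0.68],[0,0,0.8],[0,0,0.92],[0,0,1.04],[0,0,1.16],[0,0,1.28],[0,0,1.4],[0,0,1.52],[0,0,1.64],[0,0,1.76],[0,0,1.88]], hand=[-0.1,-0.1,-0.1,-0.1,-0.1,-0.1,-0.1,-0.1,-0.1,-0.1,-0.1,-0.1,-0.1,-0.1,-0.1,-0.1,-0.1,-0.1,-0.1,-0.1])

```text
time: 5.87
eef_pos: [0.5019, -0.0324, 0.3009]
ee_rot: [0.027, 3.141, -0.0]
contact_force: [-0.3, -0.1, -0.1]
opening: 0.0502
grasp_force: 0.0
```

Run:
```python
from h import *
import pickle
c,s=wrist();pickle.dump(c,open('w2.pkl','wb'))
cv2.imwrite('pics/w2.png',cv2.resize(c['image'][:,:,::-1],(800,600),interpolation=cv2.INTER_CUBIC))
print(s['time'],s['eef_pos'],s['ee_rot'],s['joint_pos'])
```

```text
5.8667 [ 0.50186949 -0.03238101  0.3008871 ] [ 2.67526095e-02  3.14141219e+00 -2.05657261e-04] [-8.72166029e-02  1.60137968e-01  1.56248532e+00 -1.26751178e-04
  1.41889274e+00 -1.64096195e+00]
```

View pics/w2.png

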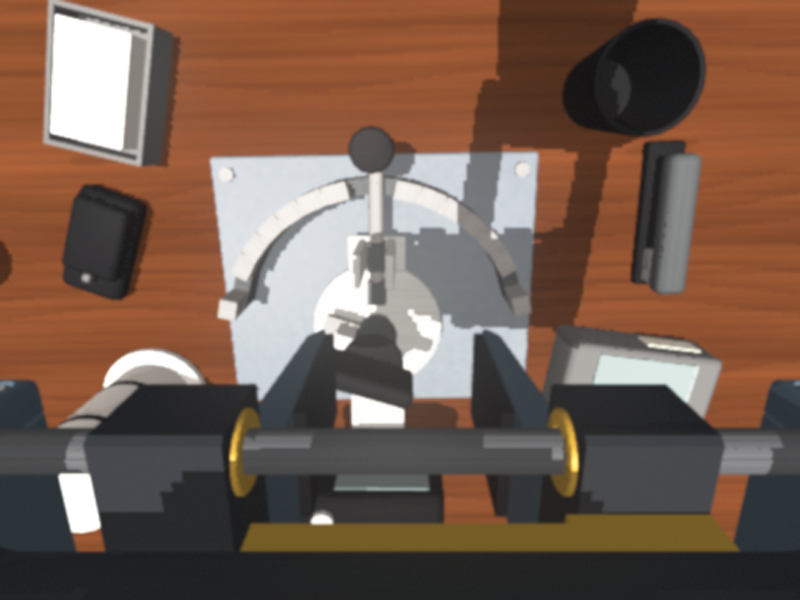

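The knob has turned. The cap is at (372,150), the end stops at about (229,303) on −y and (517,298) on +y, the parking slot edges at x≈351 and 387, and the plate corners at (211,158) and (538,152).

Run:
```python
from h import *
import pickle
c=pickle.load(open('w2.pkl','rb'));f=lambda u,v:(u/1.5625,v/1.5625)
p=lambda u,v,z:plane(c,f(u,v),z)[:2].round(4)
print('cap',p(372,149,.113));A,B=p(229,303,.075),p(517,298,.075);d=B-A
print('stops',A,B,'yaw',np.arctan2(-d[0],d[1]))
A,B=p(211,158,.012),p(538,152,.012);d=B-A;print('plate',A,B,'yaw',np.arctan2(-d[0],d[1]))
print('slot',p(350,187,.063),p(387,187,.063))
P=np.array([.581,-.057])
for q in p(229,303,.075),p(517,298,.075),p(350,187,.063),p(387,187,.063): 
    r=q-P; print(np.hypot(*r),np.arctan2(r[1],-r[0]))
i=c['image'][:,:,::-1]
i1=cv2.resize(i[160:230,290:350],(400,466),interpolation=cv2.INTER_CUBIC);i2=cv2.resize(i[160:230,130:190],(400,466),interpolation=cv2.INTER_CUBIC)
cv2.imwrite('pics/w2c.png',np.hstack([i2,i1]))
```

```text
cap [ 0.4243 -0.0528]
stops [ 0.5442 -0.1767] [0.5442 0.0595] yaw -0.0
plate [ 0.4308 -0.1998] [0.4309 0.086 ] yaw -0.0003498950172117035
slot [ 0.4536 -0.0741] [ 0.4541 -0.0449]
0.1252291100343686 -1.2725322334595526
0.12217401524055757 1.2648352962479712
0.12854248324970227 -0.13342547819796466
0.1274755662862495 0.09506326783126752
```

View pics/w2c.png

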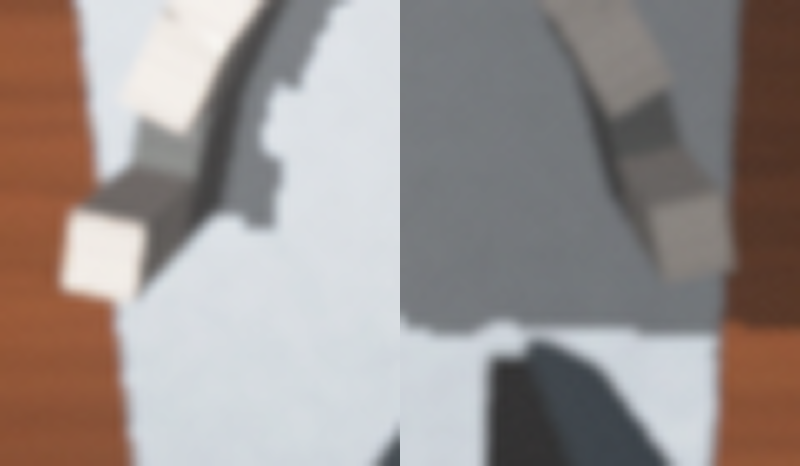

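The crop shows both end notches clearly. The stop and tooth edges of the +y notch are at crop (685,200) and (640,105), and those of the −y notch at (110,215) and (155,115).

Run:
```python
from h import *
import pickle
c=pickle.load(open('w2.pkl','rb'))
q=lambda u,v,z:plane(c,(u,v),z)[:2]
R=[q(332.7,190,.075),q(326,175.7,.063)];L=[q(146.5,192.2,.075),q(153.3,177.3,.063)]
print(R,L,np.linalg.norm(R[0]-R[1]),np.linalg.norm(L[0]-L[1]))
r=sum(R)/2;l=sum(L)/2;d=r-l;yaw=np.arctan2(-d[0],d[1]);print('mid',r,l,'yaw',yaw,'span',np.hypot(*d),'expect',.25*np.sin(1.2))
n=np.array([np.cos(yaw),np.sin(yaw)]);P=(r+l)/2+n*.125*np.cos(1.2);print('pivot',P)
for nm,P in(('P',P),('P2',np.array([.5815,-.0565]))):
  print(nm,[np.arctan2((x-P)[1],-(x-P)[0]) for x in R+L])
```

```text
[array([0.54327948, 0.06176475]), array([0.5274161, 0.0549453])] [array([ 0.5419001 , -0.17646405]), array([ 0.5254949 , -0.16961866])] 0.01726707337655916 0.017776115174582323
mid [0.53534779 0.05835503] [ 0.5336975  -0.17304135] yaw -0.007131771874425449 span 0.23140226556813778 expect 0.23300977149180657
pivot [ 0.57981621 -0.05766619]
P [np.float64(1.2739140533779714), np.float64(1.1352775369905093), np.float64(-1.2618510658918274), np.float64(-1.1190443294511783)]
P2 [np.float64(1.2582136379325017), np.float64(1.1189814062096834), np.float64(-1.2519603762307245), np.float64(-1.1110759955527194)]
```

jog_arm(slide=[[-40,-10,0],[-77,-21,-20],[-77,-21,-60],[-77,-21,-100],[-77,-21,-140],[-77,-21,-175],[-77,-21,-205],[-77,-21,-232],[-77,-21,-232],[-77,-21,-232],[-77,-21,-232],[-77,-21,-232],[-77,-21,-232],[-77,-21,-232],[-77,-21,-232]], dr=[[0,0,0],[0,0,0],[0,0,0],[0,0,0],[0,0,0],[0,0,0],[0,0,0],[0,0,0],[0,0,0],[0,0,0],[0,0,0],[0,0,0],[0,0,0],[0,0,0],[0,0,0]], hand=[-0.55,-0.55,-0.55,-0.55,-0.55,-0.55,-0.55,-0.55,-0.55,1,1,1,1,1,1], force=25)

```text
time: 7.17
eef_pos: [0.4253, -0.0533, 0.0698]
ee_rot: [0.036, 3.139, -0.0]
contact_force: [-0.0, -0.5, 0.8]
opening: 0.0336
grasp_force: 0.0
```

jog_arm(slide=[[0,0,6],[0,0,13],[0,0,20],[0,0,26],[0,0,26],[0,0,26]], dr=[[0,0,0],[0,0,0],[0,0,0],[0,0,0],[0,0,0],[0,0,0]], hand=[1,1,1,1,1,1])

```text
time: 7.67
eef_pos: [0.4248, -0.0532, 0.0954]
ee_rot: [0.036, 3.141, -0.0]
contact_force: [0.4, -0.4, -4.3]
opening: 0.0307
grasp_force: 25.0
```

The fingers may have closed on the cap while the arm was rising, so I'll set it down and regrip.

jog_arm(slide=[[0,0,-8],[0,0,-15],[0,0,-15],[0,0,-15],[0,0,-15],[0,0,-15],[0,0,-26],[0,0,-26],[0,0,-26],[0,0,-26],[0,0,-26],[0,0,-26],[0,0,-26],[0,0,-26],[0,0,-26],[0,0,-26],[0,0,-26],[0,0,-26]], dr=[[0,0,0],[0,0,0],[0,0,0],[0,0,0],[0,0,0],[0,0,0],[0,0,0],[0,0,0],[0,0,0],[0,0,0],[0,0,0],[0,0,0],[0,0,0],[0,0,0],[0,0,0],[0,0,0],[0,0,0],[0,0,0]], hand=[1,1,-0.3,-0.3,-0.3,-0.3,-0.3,-0.3,1,1,1,1,1,1,1,1,1,1])

```text
time: 9.17
eef_pos: [0.425, -0.0532, 0.0692]
ee_rot: [0.036, 3.141, 0.0]
contact_force: [-0.8, -0.1, 4.2]
opening: 0.0309
grasp_force: 25.0
```

```bash
python3 -c "
from h import *
s=get_state();print(s['time'],s['eef_pos'],s['contact_force'],s['opening'],s['grasp_force'])
b=read_camera('side')
cv2.imwrite('pics/s3.png',cv2.resize(b['image'][140:260,190:350,::-1],(800,600),interpolation=cv2.INTER_CUBIC))"
```

```text
9.1667 [ 0.42498398 -0.05322551  0.06924179] [-0.77633375 -0.13091381  4.2151908 ] 0.030917834058289292 25.000505447387695
```

View pics/s3.png

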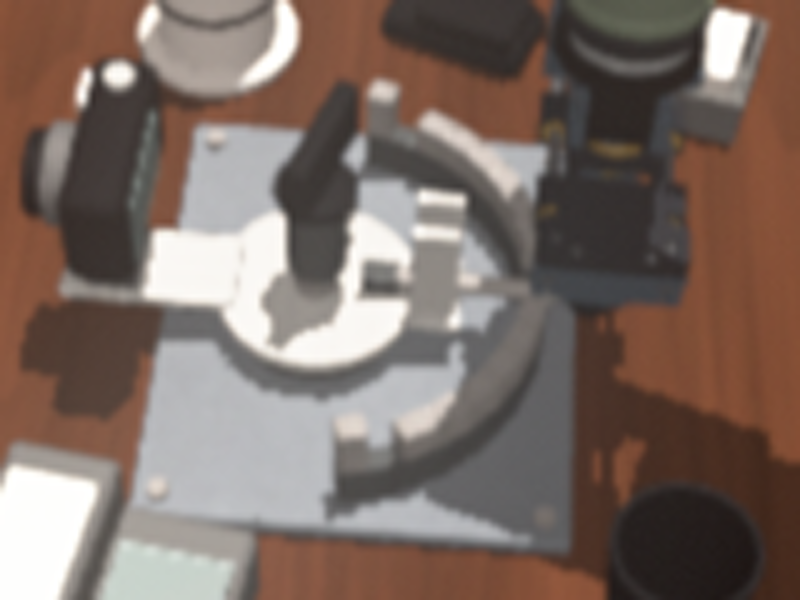

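The side crop shows the lever in the slot with its bar at (500,285) and the gripper on the handle. The opening of about 31 mm means the pads also catch the cap, which is a firm grip. Now I'll lift.

jog_arm(slide=[[0,0,6],[0,0,13],[0,0,20],[0,0,26],[0,0,26],[0,0,26]], dr=[[0,0,0],[0,0,0],[0,0,0],[0,0,0],[0,0,0],[0,0,0]], hand=[1,1,1,1,1,1], force=30)

```text
time: 9.72
eef_pos: [0.425, -0.0532, 0.0954]
ee_rot: [0.036, 3.14, -0.0]
contact_force: [1.0, -0.1, -3.7]
opening: 0.0304
grasp_force: 30.0
```

```bash
python3 -c "
from h import *
s=get_state();print(s['time'],s['eef_pos'],s['contact_force'],s['opening'],s['grasp_force'])
b=read_camera('side')
cv2.imwrite('pics/s4.png',cv2.resize(b['image'][140:260,190:350,::-1],(800,600),interpolation=cv2.INTER_CUBIC))"
```

```text
9.7167 [ 0.42498837 -0.05323267  0.09538696] [ 0.96039596 -0.09093848 -3.67918651] 0.030448034741453096 29.999592304229736
```

View pics/s4.png

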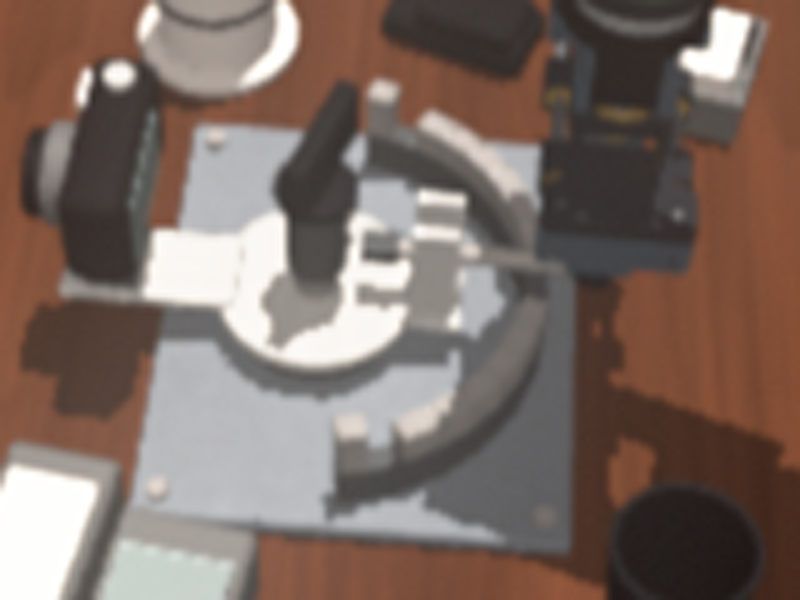

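The lever is raised, with its bar shifted up to (510,260), clear of the teeth. Next I'll compute the arc.

```bash
python3 -c "
import numpy as np
P=np.array([580,-57.5]);h=np.array([425,-53.2]);v=h-P
for k in list(np.arange(.1,1.2,.1))+[1.18]:
    c,s=np.cos(-k),np.sin(-k);print(round(-k,2),(P+np.array([c*v[0]-s*v[1],s*v[0]+c*v[1]])-h).round(1))"
```

```text
-0.1 [ 1.2 15.5]
-0.2 [ 3.9 30.7]
-0.3 [ 8.2 45.6]
-0.4 [13.9 60. ]
-0.5 [21.  73.8]
-0.6 [29.5 86.8]
-0.7 [39.2 98.8]
-0.8 [ 50.1 109.9]
-0.9 [ 62.  119.8]
-1.0 [ 74.9 128.5]
-1.1 [ 88.5 135.8]
-1.18 [ 99.9 140.7]
```

jog_arm(slide=[[1,16,0],[4,31,0],[8,46,0],[14,60,0],[21,74,0],[30,87,0],[39,99,0],[50,110,0],[62,120,0],[75,128,0],[88,136,0],[100,141,0],[100,141,0],[100,141,0]], dr=[[0,0,-0.1],[0,0,-0.2],[0,0,-0.3],[0,0,-0.4],[0,0,-0.5],[0,0,-0.6],[0,0,-0.7],[0,0,-0.8],[0,0,-0.9],[0,0,-1.0],[0,0,-1.1],[0,0,-1.18],[0,0,-1.18],[0,0,-1.18]], hand=[1,1,1,1,1,1,1,1,1,1,1,1,1,1])

```text
time: 10.93
eef_pos: [0.5244, 0.0872, 0.0941]
ee_rot: [-1.774, -2.592, 0.003]
contact_force: [2.0, -3.9, -3.7]
opening: 0.0306
grasp_force: 30.0
```

```bash
python3 -c "
from h import *
s=get_state();print(s['time'],s['eef_pos'],s['ee_rot'],s['contact_force'],s['opening'],s['grasp_force'])
b=read_camera('side')
cv2.imwrite('pics/s5.png',cv2.resize(b['image'][140:260,190:350,::-1],(800,600),interpolation=cv2.INTER_CUBIC))"
```

```text
10.9333 [0.52441747 0.08716652 0.09414551] [-1.77425785 -2.59199466  0.00323892] [ 2.00757246 -3.88958097 -3.74590804] 0.030577040493541367 29.999740719795227
```

View pics/s5.png

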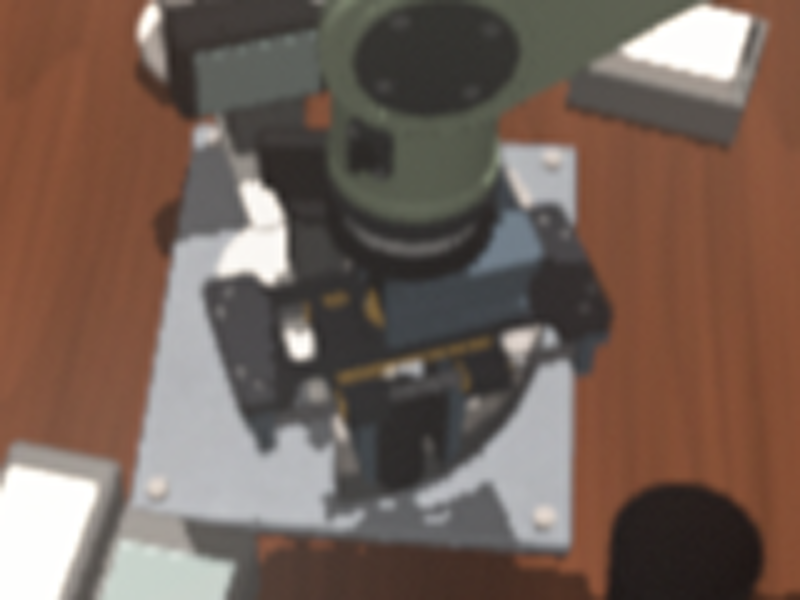

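The head has swung and the camera now faces the drum, with small forces. Next I'll lower it gently.

jog_arm(slide=[[0,0,-4],[0,0,-8],[0,0,-12],[0,0,-12]], dr=[[0,0,0],[0,0,0],[0,0,0],[0,0,0]], hand=[1,1,1,1])

```text
time: 11.32
eef_pos: [0.5242, 0.0871, 0.082]
ee_rot: [-1.776, -2.591, 0.002]
contact_force: [3.6, -4.0, -3.4]
opening: 0.0307
grasp_force: 30.0
```

jog_arm(slide=[[0,0,-4],[0,0,-8],[0,0,-12],[0,0,-14],[0,0,-14]], dr=[[0,0,0],[0,0,0],[0,0,0],[0,0,0],[0,0,0]], hand=[1,1,1,1,1])

```text
time: 11.73
eef_pos: [0.5252, 0.0875, 0.0693]
ee_rot: [1.777, 2.589, 0.001]
contact_force: [2.5, -4.0, 0.6]
opening: 0.0309
grasp_force: 30.0
```

jog_arm(slide=[[0,0,0],[0,0,0],[0,0,0],[0,0,0],[0,0,40],[0,0,80],[0,0,120],[0,0,160],[0,0,200],[-10,-30,232],[-20,-60,232],[-25,-90,232],[-25,-120,232],[-25,-120,232],[-25,-120,232],[-25,-120,232],[-25,-120,232],[-25,-120,232],[-25,-120,232],[-25,-120,232]], dr=[[0,0,0],[0,0,0],[0,0,0],[0,0,0],[0,0,0],[0,0,0],[0,0,0.1],[0,0,0.2],[0,0,0.3],[0,0,0.4],[0,0,0.5],[0,0,0.6],[0,0,0.7],[0,0,0.8],[0,0,0.9],[0,0,1.0],[0,0,1.1],[0,0,1.2],[0,0,1.25],[0,0,1.25]], hand=[-0.4,-0.4,-0.4,-0.4,-0.4,-0.4,-0.4,-0.4,-0.4,-0.4,-0.4,-0.4,-0.4,-0.4,-0.4,-0.4,-0.4,-0.4,-0.4,-0.4])

```text
time: 13.4
eef_pos: [0.4995, -0.0318, 0.3008]
ee_rot: [0.076, -3.14, -0.001]
contact_force: [0.5, 0.4, 0.5]
opening: 0.0635
grasp_force: 0.0
```

Run:
```python
from h import *
import pickle
c,s=wrist();b=read_camera('side');pickle.dump(c,open('w3.pkl','wb'))
i=cv2.resize(c['image'][80:360,100:400,::-1],(400,373),interpolation=cv2.INTER_CUBIC);j=cv2.resize(b['image'][120:270,190:350,::-1],(398,373),interpolation=cv2.INTER_CUBIC)
cv2.imwrite('pics/w3.png',np.hstack([i,j]))
print(s['time'],s['eef_pos'],s['ee_rot'],s['joint_pos'])
```

```text
13.4 [ 0.49946906 -0.03181456  0.30081353] [ 7.55720352e-02 -3.14014343e+00 -1.31625231e-03] [-8.71093408e-02  1.56521232e-01  1.56710906e+00  7.82087587e-04
  1.41859176e+00 -1.70614806e+00]
```

View pics/w3.png

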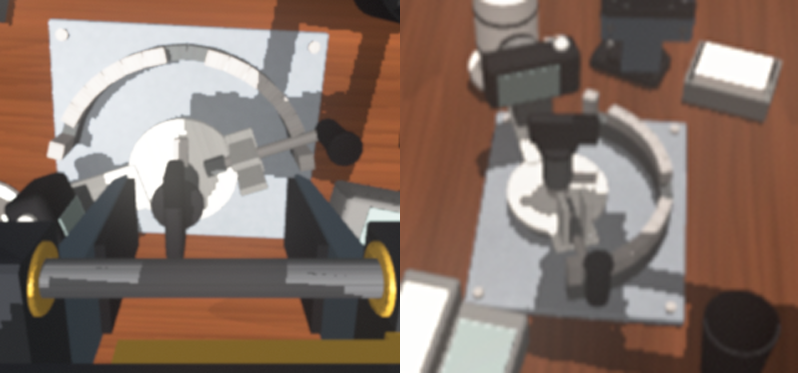

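The lever sits in the +y end notch, the camera faces the drum, and the knob bar is roughly along world x. I'll check the handle height and the bar's direction.

Run:
```python
from h import *
import pickle
c=pickle.load(open('w3.pkl','rb'));b=read_camera('side')
pw=(100+345/1.3333,80+150/1.3333);ps=(190+198/2.4875,120+260/2.4875)
print(tri(c,pw,b,ps),plane(c,pw,.113),plane(b,ps,.113),plane(b,ps,.123))
g=c['image'].max(2)
for v in range(194,276,6):
    x=np.where(g[v,210:255]<75)[0]+210
    if len(x): print(v,x.min(),x.max(),plane(c,(x.mean(),v),.165)[:2].round(4))
```

```text
(array([0.52581231, 0.08651334, 0.11069716]), np.float64(0.0006293387220504213)) [0.52480103 0.08578439 0.113     ] [0.52607165 0.08798155 0.113     ] [0.52590147 0.09489823 0.123     ]
230 224 239 [ 0.5551 -0.0535]
236 235 244 [ 0.5616 -0.0485]
242 235 243 [ 0.5685 -0.0488]
248 224 242 [ 0.5755 -0.0511]
254 225 237 [ 0.5827 -0.0565]
260 225 237 [ 0.5898 -0.0566]
266 225 237 [ 0.5969 -0.0564]
272 226 236 [ 0.6041 -0.0563]
```

jog_arm(slide=[[40,-12,0],[81,-25,0],[81,-25,-30],[81,-25,-60],[81,-25,-90],[81,-25,-120],[81,-25,-145],[81,-25,-165],[81,-25,-165],[81,-25,-165],[81,-25,-165],[81,-25,-165],[81,-25,-165],[81,-25,-165],[81,-25,-165],[81,-25,-165],[81,-25,-165]], dr=[[0,0,-0.02],[0,0,-0.02],[0,0,-0.02],[0,0,-0.02],[0,0,-0.02],[0,0,-0.02],[0,0,-0.02],[0,0,-0.02],[0,0,-0.02],[0,0,-0.02],[0,0,-0.02],[0,0,-0.02],[0,0,-0.02],[0,0,-0.02],[0,0,-0.02],[0,0,-0.02],[0,0,-0.02]], hand=[-0.1,-0.1,-0.1,-0.1,-0.1,-0.1,-0.1,-0.1,-0.1,1,1,1,1,1,1,1,1], force=20)

```text
time: 14.97
eef_pos: [0.5812, -0.0576, 0.137]
ee_rot: [-0.043, 3.14, -0.001]
contact_force: [-0.6, -2.3, 5.9]
opening: 0.0152
grasp_force: 20.0
```

jog_arm(slide=[[0,0,0],[0,0,0],[0,0,0],[0,0,0],[0,0,0],[0,0,0],[0,0,0],[0,0,0],[0,0,0],[0,0,0],[0,0,0],[0,0,0],[0,0,0]], dr=[[0,0,-0.1],[0,0,-0.2],[0,0,-0.3],[0,0,-0.4],[0,0,-0.5],[0,0,-0.6],[0,0,-0.7],[0,0,-0.8],[0,0,-0.9],[0,0,-1.0],[0,0,-1.1],[0,0,-1.15],[0,0,-1.15]], hand=[1,1,1,1,1,1,1,1,1,1,1,1,1])

```text
time: 16.05
eef_pos: [0.5806, -0.0585, 0.137]
ee_rot: [1.674, 2.657, -0.003]
contact_force: [-1.5, -4.4, 5.6]
opening: 0.0144
grasp_force: 20.0
```

```bash
python3 -c "
from h import *
s=get_state();print(s['time'],s['eef_pos'],s['ee_rot'],s['contact_force'],s['ft_torque'],s['opening'],2*np.arctan2(s['ee_rot'][1],s['ee_rot'][0]))"
```

```text
16.05 [ 0.58059905 -0.05854452  0.13698754] [ 1.67379165  2.6566877  -0.0029901 ] [-1.45412082 -4.44385201  5.62362323] [-0.71834528  0.30723744 -0.06372042] 0.014405730913296834 2.017176911863276
```

jog_arm(slide=[[0,0,0],[0,0,0],[0,0,0],[0,0,0]], dr=[[0,0,-0.04],[0,0,-0.08],[0,0,-0.12],[0,0,-0.12]], hand=[1,1,1,1])

```text
time: 16.38
eef_pos: [0.5805, -0.0586, 0.137]
ee_rot: [1.827, 2.554, -0.004]
contact_force: [-2.1, -3.9, 6.9]
opening: 0.0155
grasp_force: 20.1
```

```bash
python3 -c "
from h import *
s=get_state();print(s['time'],s['eef_pos'],s['contact_force'],s['ft_torque'],s['opening'],2*np.arctan2(s['ee_rot'][1],s['ee_rot'][0])-np.pi)"
```

```text
16.3833 [ 0.5804776  -0.05860674  0.13697442] [-2.05552521 -3.87859651  6.90146023] [-0.68636374  0.38929707  0.61795884] 0.015537306611675697 -1.241751090724336
```

Torque jumped to 0.62 N m, so the knob is at its tight stop. I'll release and retreat.

jog_arm(slide=[[0,0,0],[0,0,0],[0,0,0],[0,0,0],[0,0,40],[0,0,80],[0,0,120],[0,0,165],[-40,10,165],[-80,20,165],[-80,20,165],[-80,20,165],[-80,20,165],[-80,20,165],[-80,20,165],[-80,20,165],[-80,20,165],[-80,20,165],[-80,20,165],[-80,20,165]], dr=[[0,0,0],[0,0,0],[0,0,0],[0,0,0],[0,0,0],[0,0,0],[0,0,0.1],[0,0,0.2],[0,0,0.3],[0,0,0.4],[0,0,0.5],[0,0,0.6],[0,0,0.7],[0,0,0.8],[0,0,0.9],[0,0,1.0],[0,0,1.1],[0,0,1.2],[0,0,1.25],[0,0,1.25]], hand=[-0.1,-0.1,-0.1,-0.1,-0.1,-0.1,-0.1,-0.1,-0.1,-0.1,-0.1,-0.1,-0.1,-0.1,-0.1,-0.1,-0.1,-0.1,-0.1,-0.1])

```text
time: 18.05
eef_pos: [0.5007, -0.037, 0.3007]
ee_rot: [0.013, -3.141, -0.001]
contact_force: [-0.2, 0.8, -0.2]
opening: 0.05
grasp_force: 0.0
```

Run:
```python
from h import *
c,s=wrist();b=read_camera('side')
i=cv2.resize(c['image'][80:360,100:400,::-1],(400,373),interpolation=cv2.INTER_CUBIC);j=cv2.resize(b['image'][120:270,190:350,::-1],(398,373),interpolation=cv2.INTER_CUBIC)
cv2.imwrite('pics/w4.png',np.hstack([i,j]));print(s['time'],s['eef_pos'],s['contact_force'])
```

```text
18.05 [ 0.50069919 -0.03697687  0.30068995] [-0.18712632  0.79110306 -0.24730868]
```

View pics/w4.png

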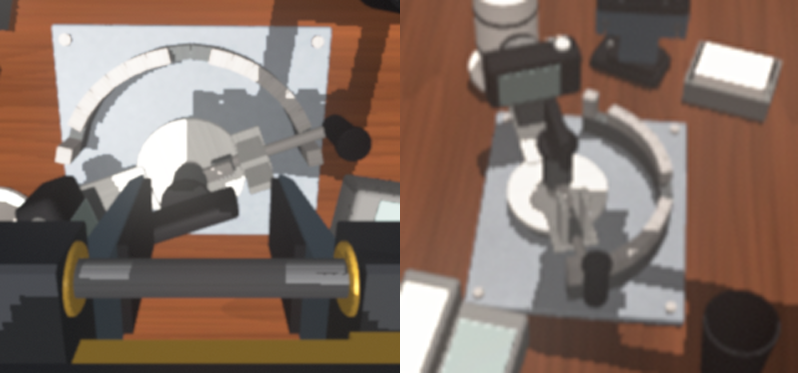

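The knob bar (150,232)–(238,208) is parallel to the lever bar (240,155)–(325,130), so it is tight. The lever is home in the notch and nothing else has moved.

```bash
python3 -c "
from station import hand_in; print(hand_in())"
```

```text
the job is handed in; nothing more can be done
None
```

The job is handed in at about 18 s of robot time: the camera faces the drum, the lever is down in the left end notch, and the lock knob is tight and released; the last picture showed nothing else on the desk moved.

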